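# Rock the seesaw chute over and run the stretcher balls into the other tray

### The arm

A 6-joint arm with a two-finger parallel gripper is mounted at the origin on the work surface. World frame = base frame: x ahead of the robot, y to its left, z up, the work surface at z = 0. Lengths are in mm, angles in rad, forces in N, time in s.
With the tool pointing down it reaches from about 275 to 1000 mm from the base axis. Payload 8.4 kg.
Tool frame: the origin (TCP) lies at the very end of the fingers, on their centre line; the grasp point (between the pads) lies 19 mm behind it (r.pinch_z is the distance from the TCP to the grasp point, in mm); z points along the fingers, y is the direction in which the jaws open and shut (so a half turn about z gives the same grasp; the last joint's range is limited). The gripper opens to 85 mm and grips with 20 to 120 N. Pads are 22 mm wide; open, the fingers measure 114 mm over their backs; the gripper's body (76 mm by 85 mm) begins 54 mm behind the grasp point. The pads swing forward as they close: fully open they stand 13 mm farther back than shut.
Start: joints at [1.282, 0.353, 1.633, -0, 1.155, -0.002], TCP at [176.801, 599.474, 231.281] pointing down, gripper open.
Joint ranges: [-2.63, 2.63], [-0.92, 2.1], [0.06, 2.66], [-1.3, 4.44], [0, 2.69], [-3.02, 3.02]. Speed limits (rad/s): [2.22, 2.22, 2.79, 3.14, 3.14, 3.14].

### API

Orientations are given as [roll, pitch, yaw] about the fixed x, y, z axes, in that order (R = Rz(yaw) Ry(pitch) Rx(roll)).
In Python, from rig import r, optics gives the robot as it stands.
- The arm moves only by the shell command python3 -m creep 'ROWS' [FORCE]. ROWS is JSON, a list of rows, each an object with "dp": the shift along the tool's x, y, z in mm, a list of three; "angular": the turn, a rotation vector about the tool's x, y, z in rad, a list of three; "fingers": the finger opening in mm, from 0 to 85.4. In form: [{"dp": [dx, dy, dz], "angular": [wx, wy, wz], "fingers": fingers}, ...]. A call has 1 to 5 rows; each row is the pose to reach, as a shift and turn from the pose commanded when the call began, along the tool's axes at that moment; what a row does not reach only later rows make up. A row lasts 1/12 s, in which the tool goes at most 41.7 mm and 7.16 degrees, less where a joint would pass 70% of its speed; a pose out of reach is approached as far as the arm can. A call with a gripper value outside its range is refused whole. The fingers move at their own pace and stop on an object; FORCE is the grip in N (left out, the last holds). Time passes only in rows, so rows that repeat a pose let the fingers close. It gives the time, the measured TCP pose, the force and the opening at its end, in the units of the state.
- r.sense(): the state, without advancing time (a new reading comes with each control period).
- optics.grab_frame(name): name is "side" or "top"; returns the picture (480x640x3 uint8, blue, green, red); there is no depth.
- optics.camera_params(name): a dict with "fx", "fy", "cx", "cy" (pixels), "eye" and "rotation" of the camera in the world. Camera axes: x right, y up, looking along -z (the intrinsics and any distortion apply to the point x, -y, -z); pixel columns grow to the right and rows downward; lengths in mm; the calibration is good to about 2 mm. A picture is of the moment at which its call begins. camera_params takes no time and is no camera call.
- r.sign_off(): hands the job in, once; it reports no verdict.
The state is a dict: "clock": time; "qpos": joint angles; "qvel": joint speeds; "joint_efforts": joint torques, N m; "eef_pos": TCP position; "tcp_rot": TCP orientation; "contact_force": force on the tool from outside, world axes, zero at the start; "wrist_torque": the same for the moment, N m; "opening": opening from 0.0 (shut) to 1.0 (fully open).
Only numpy, scipy, OpenCV 4.12 (cv2) and the standard library are available. Lean on these libraries where they do the work, as an engineer would, in place of code of your own. Each camera call takes 0.05 s, during which the arm holds its last target.

### The job

The wooden seesaw on the ball feeder is tipped towards one tray: press its raised tab down so that it rocks over the other way. Then push the round knob of the release bolt fully in, so that all four wooden balls run down into the tray that the seesaw did not feed at first, and wait until they lie there. Do not touch the balls, do not disturb the other things on the bench, and leave the seesaw and the bolt as you set them.

Things in the scene. Friction and masses are not known exactly. Their poses are not given: they have to be found in the camera images.
- station: Plywood ball feeder fixed to the bench, in varying places, turned up to 0.2 rad. Origin on the bench under the middle of the seesaw; x points away from the robot along the feed chute, y to the left tray, z up. Base board 12 mm thick, x -75 to 75 mm, y -280 to 280, with a 100 mm wide tongue out to x = 255. It carries the seesaw, two trays and the feed chute.
- seesaw (a joint): Angle (rad) of the seesaw trough about a pin along station x, 60 mm above the bench. Positive: left (+y) end raised, feeds the right tray; negative: right end raised, feeds the left tray. Stops at -0.22 and 0.22. Top-heavy (steel weight on its wall): it lies against a stop and, pressed past level (about 1 N on the tab), falls to the other and stays. Trough 220 mm long in y, 76 mm wide, ends open.
- tab_left (a point): Middle of the top of the left (+y) press tab, a flat wooden tab 64 mm (x) by 45 mm (y), 6 mm thick, on the seesaw's robot side; 72 mm towards the robot and 88 mm left of the seesaw's middle. About 106 mm above the bench when raised, 68 mm when lowered. The trough's wall stands 34 mm beyond this point and rises 47 mm above it.
- tab_right (a point): The same on the right (-y) press tab, the mirror image of the left one.
- bolt (a joint): How far the release bolt is pushed in (m): 0 = its steel plate blocks the feed chute, 0.05 = fully in against a hard stop, chute open. It slides along the station's +y, sticks where it is left, and takes about 1 to 2 N to push.
- push_knob (a point): Centre of the outer (-y) face of the bolt's round wooden push knob, a disc 36 mm across and 12 mm thick, about 165 mm above the bench, at station x = 86, y = -107 when out and -57 when in. Push it towards station +y. It stands free on a thin bar that passes over the balls, the bench well below it; beside the chute a guide post 160 mm high stands at y = -29 to -43.
- chute_mouth (a point): Middle of the floor's edge at the low end of the aluminium feed chute, 118 mm above the bench, at station x = 41. The chute, 47 mm wide with walls 26 mm high, rises from here at 0.14 rad to x = 249; the four balls wait in it behind the bolt and roll into the middle of the seesaw once the bolt is in.
- tray_left (a point): Middle of the floor of the left tray, an open wooden box 130 mm (x) by 140 mm (y), floor 17 mm and rim 62 mm above the bench (47 mm on the seesaw's side); at station x = 0, y = +190.
- tray_right (a point): The same of the right tray, at station x = 0, y = -190.
- ball1_center (a point): Centre of one of the four plain wooden balls, 32 mm in diameter, 13 g. It must end in the tray; its centre then lies about 33 mm above the bench.
- ball2_center (a point): Centre of one of the four plain wooden balls, 32 mm in diameter, 13 g. It must end in the tray; its centre then lies about 33 mm above the bench.
- ball3_center (a point): Centre of one of the four plain wooden balls, 32 mm in diameter, 13 g. It must end in the tray; its centre then lies about 33 mm above the bench.
- ball4_center (a point): Centre of one of the four plain wooden balls, 32 mm in diameter, 13 g. It must end in the tray; its centre then lies about 33 mm above the bench.
- tin: Bystander: flat steel wax tin, 56 mm in diameter, 22 mm high, standing on the bench in front of the seesaw's middle. Origin under its centre.
- spool: Bystander: thread spool 48 mm in diameter, 65 mm high, standing right of the feed chute. Origin under its centre.
- jar: Bystander: glass jar 60 mm in diameter, 85 mm high, left of the feed chute. Origin under its centre.
- hammer: Bystander: hammer lying on the bench to the right, 260 mm long. Origin at mid-length on the bench.
- awl: Bystander: awl with a dark wooden handle, 150 mm long, lying on the bench. Origin at mid-length on the bench.
- brush: Bystander: shoe brush 160 x 50 mm, 40 mm high, on the bench to the left. Origin under its middle.
- last: Bystander: wooden shoe last, about 215 mm long and 93 mm high, on the bench beyond the brush, to the left. Origin under its middle.

How it is judged (in metres and radians):
On the way, in this order (a step that is already met when the one before it is completed fails the run):
1. the seesaw is rocked over to its other stop while the bolt still holds the balls (distance of tab_left from where it was at the start of the episode above 0.021 m and (value of joint seesaw above 0.17 rad or value of joint seesaw below -0.17 rad) and value of joint bolt below 0.015 m), for 0.2 s.
2. the release bolt is pushed in (value of joint bolt above 0.042 m), for 0.1 s.
At the end, for the whole second after the job is handed in: The seesaw lies over on the side opposite to its start (within 0.05 rad of the stop), the bolt is in by more than 40 mm, and all four balls lie inside the tray that the seesaw now feeds (not the one it pointed to at first) (distance of tab_left from where it was at the start of the episode above 0.021 m and value of joint bolt above 0.04 m and ((value of joint seesaw below -0.17 rad and y of each of ball1_center, ball2_center, ball3_center, ball4_center in the frame of station above 0.115 m and x of ball1_center in the frame of station between -0.065 and 0.065 m and z of each of ball1_center, ball2_center, ball3_center, ball4_center in the frame of station below 0.06 m and x of ball2_center in the frame of station between -0.065 and 0.065 m and x of ball3_center in the frame of station between -0.065 and 0.065 m and x of ball4_center in the frame of station between -0.065 and 0.065 m) or (value of joint seesaw above 0.17 rad and y of each of ball1_center, ball2_center, ball3_center, ball4_center in the frame of station below -0.115 m and x of ball1_center in the frame of station between -0.065 and 0.065 m and z of each of ball1_center, ball2_center, ball3_center, ball4_center in the frame of station below 0.06 m and x of ball2_center in the frame of station between -0.065 and 0.065 m and x of ball3_center in the frame of station between -0.065 and 0.065 m and x of ball4_center in the frame of station between -0.065 and 0.065 m))); the robot touches nothing.
It fails at once if a ball is touched by the robot (contact force between any of the arm, the fingers and ball1 above 0.2 N or contact force between any of the arm, the fingers and ball2 above 0.2 N or contact force between any of the arm, the fingers and ball3 above 0.2 N or contact force between any of the arm, the fingers and ball4 above 0.2 N).
It fails at once if a ball is lifted (height (world z) of any of ball1_center, ball2_center, ball3_center, ball4_center above 0.19 m).
It fails at once if a bystander is moved by more than 30 mm (distance of any of tin, spool, jar, hammer, awl, brush, last from where it was at the start of the episode above 0.03 m).
It also fails if it takes over 38 s, if anything falls off the work surface, if the arm or the gripper's body presses on something with over 40 N, if the wrist force passes 120 N, or if a joint passes its speed limit or range.

## Working session

There is one attempt and no reset: what is moved stays moved. The work goes in short steps, Python scripts to look and compute and a shell command to move; the robot and the scene stay as the last step left them, time stands still between calls to the robot, and variables do not carry over. Pictures are saved under pics/ and viewed, and the job is handed in when it is done.

```bash
mkdir -p pics; ls; python3 - <<'E'
from rig import r, optics
import cv2
s=r.sense(); print({k:s[k] for k in("clock","eef_pos","tcp_rot","contact_force","opening")})
for n in("side","top"):
    cv2.imwrite(f"pics/{n}0.png",optics.grab_frame(n)); print(n,optics.camera_params(n))
E
```

```text
pics
{'clock': 0.0, 'eef_pos': array([176.67141203, 599.0278137 , 230.5855768 ]), 'tcp_rot': array([-3.14025197e+00,  9.81700213e-06,  2.85481194e+00]), 'contact_force': array([-0.70048319,  0.22034269,  0.1015909 ]), 'opening': 1.0025077833415672}
side {'fx': 440.12493953262214, 'fy': 440.12493953262214, 'cx': 322.20779361863777, 'cy': 237.57528382790932, 'eye': array([ 440.32969841, -882.46767094,  663.57865347]), 'rotation': array([ 1.05400077,  0.02527657, -0.08170118])}
top {'fx': 610.711247176895, 'fy': 610.711247176895, 'cx': 320.3017543860272, 'cy': 239.59492520511867, 'eye': array([ 330.39366417,   34.33768131, 1599.68836217]), 'rotation': array([ 1.23553445e-01,  2.81577638e-04, -1.55487722e+00])}
```

View pics/top0.png

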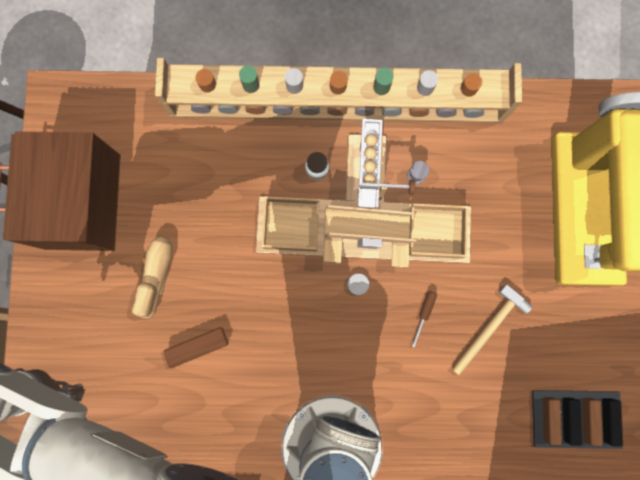

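View pics/side0.png

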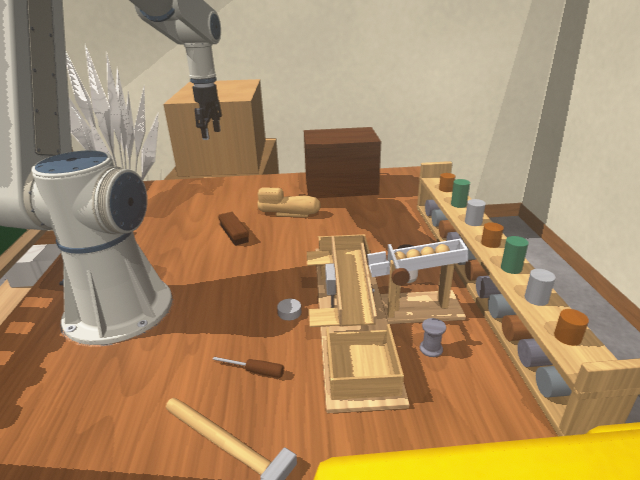

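```bash
cat > h.py <<'E'
import numpy as np, cv2
from scipy.spatial.transform import Rotation as Ro
from rig import r, optics
def P(n):
    c=optics.camera_params(n); return c,Ro.from_euler('xyz',c['rotation']).as_matrix()
def ray(n,u,v):
    c,R=P(n); d=R@np.array([(u-c['cx'])/c['fx'],-(v-c['cy'])/c['fy'],-1.]); return c['eye'],d
def onz(n,u,v,z):
    e,d=ray(n,u,v); return e+d*(z-e[2])/d[2]
def proj(n,p):
    c,R=P(n); q=R.T@(np.asarray(p,float)-c['eye']); return np.array([c['cx']+c['fx']*q[0]/-q[2],c['cy']-c['fy']*q[1]/-q[2]])
def tri(a,b):
    (e1,d1),(e2,d2)=ray('top',*a),ray('side',*b)
    t=np.linalg.lstsq(np.c_[d1,-d2],e2-e1,rcond=None)[0]; p,q=e1+t[0]*d1,e2+t[1]*d2
    return (p+q)/2,np.linalg.norm(p-q)
E
python3 - <<'E'
import cv2
t=cv2.imread('pics/top0.png')[100:300,240:490]; cv2.imwrite('pics/t1.png',cv2.resize(t,(750,600),interpolation=cv2.INTER_CUBIC))
t=cv2.imread('pics/side0.png')[220:420,270:480]; cv2.imwrite('pics/s1.png',cv2.resize(t,(630,600),interpolation=cv2.INTER_CUBIC))
from h import *
print(onz('top',358,285,22),onz('top',427,300,10))
E
```

```text
[409.83295744 -61.20247233  22.        ] [ 374.47476787 -241.00860005   10.        ]
```

View pics/t1.png

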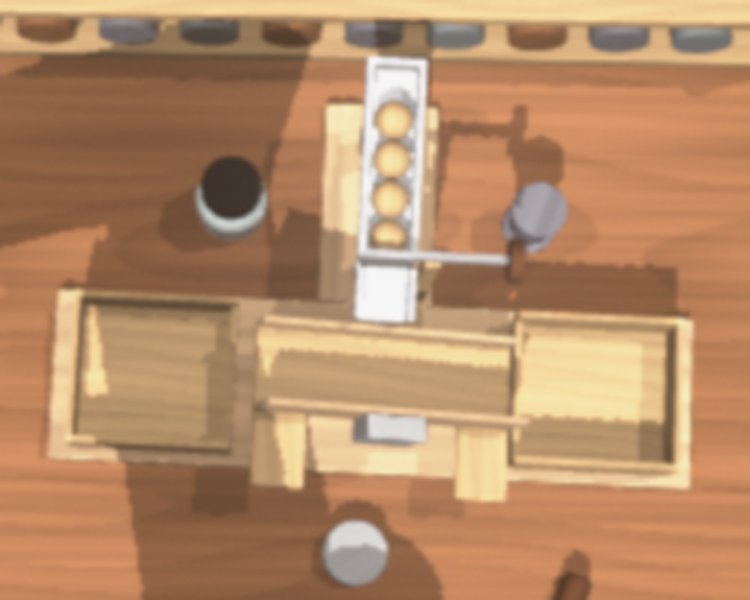

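View pics/s1.png

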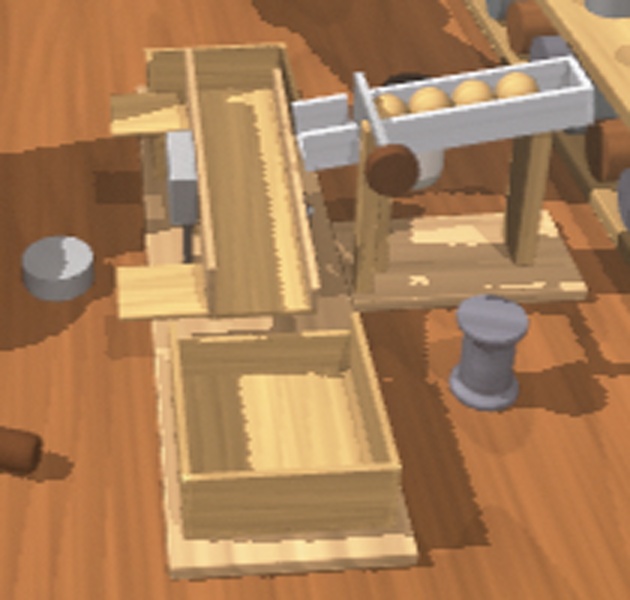

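```bash
python3 - <<'E'
from h import *
np.set_printoptions(precision=1,suppress=True)
f=lambda u,v:(240+u/3,100+v/3); g=lambda u,v:(270+u/3,220+v/3)
for n,a,b in(("tabR",(482,465),(163,290)),("tabL",(278,450),(147,112)),("knob",(515,262),(393,168)),("knobface",(519,262),(392,170))): print(n,tri(f(*a),g(*b)))
A=onz('top',*f(48,458),12);B=onz('top',*f(690,487),12)
A2=onz('top',*f(58,288),12);B2=onz('top',*f(690,318),12)
print(A,B,np.linalg.norm(A-B),A2,B2)
y=(A-B)/np.linalg.norm(A-B); yaw=np.arctan2(-y[0],y[1]); x=np.array([y[1],-y[0],0])
o=(A+B)/2+75*x; o[2]=0
print('yaw',yaw,'o',o)
o2=(A+A2+B+B2)/4; print(o2)
S=np.c_[x,y,[0,0,1]]
for n,p in dict(tabLr=(-72,88,106),tabLl=(-72,88,68),tabRr=(-72,-88,106),tabRl=(-72,-88,68),knob=(86,-107,165),mouth=(41,0,118)).items():
    w=o+S@np.array(p); print(n,w,(proj('top',w)-[240,100])*3,(proj('side',w)-[270,220])*3)
E
```

```text
tabR (array([ 486.7, -165.6,   65. ]), np.float64(3.3195144475511724))
tabL (array([491. ,   6.9, 103.6]), np.float64(0.437101508196604))
knob (array([ 639.6, -179.3,  164.8]), np.float64(3.176126540053489))
knobface (array([ 638.9, -182.2,  165.5]), np.float64(1.8605319261582711))
[490.4 205.4  12. ] [ 474.  -353.3   12. ] 558.9188193589198 [641.1 200.9  12. ] [ 623.1 -355.4   12. ]
yaw -0.029448180478103245 o [557.2 -76.2   0. ]
[557.1 -75.6  12. ]
tabLr [487.8  13.9 106. ] [269.4 453.2] [142.  105.1]
tabLl [487.8  13.9  68. ] [268.7 457.9] [143.4 144.7]
tabRr [ 482.6 -162.   106. ] [484.1 462.9] [152.9 240.6]
tabRl [ 482.6 -162.    68. ] [478.1 467.4] [154.4 284.1]
knob [ 640.  -185.7  165. ] [523.4 259.7] [393.5 173.7]
mouth [598.2 -77.4 118. ] [382.8 319.6] [299.  146.4]
```

The left tab is raised: it measures about 104 mm high, the right one about 65 mm. The station's yaw is about -0.03 rad with its origin near (557, -76). I'll move over the left tab with the fingers shut.

```bash
python3 -m creep '[{"dp":[-14,-15,0],"angular":[0,0,-0.06],"fingers":0},{"dp":[-42,-44,0],"angular":[0,0,-0.15],"fingers":0},{"dp":[-70,-73,0],"angular":[0,0,-0.257],"fingers":0},{"dp":[-98,-102,0],"angular":[0,0,-0.257],"fingers":0},{"dp":[-126,-131,0],"angular":[0,0,-0.257],"fingers":0}]'
```

```text
clock: 0.52
eef_pos: [260.8, 436.3, 230.8]
tcp_rot: [-3.141, -0.0, 3.113]
contact_force: [0.8, 0.8, 0.1]
opening: 0.297
```

```bash
python3 -m creep '[{"dp":[-20,-36,0],"angular":[0,0,0],"fingers":0},{"dp":[-40,-72,0],"angular":[0,0,0],"fingers":0},{"dp":[-60,-108,0],"angular":[0,0,0],"fingers":0},{"dp":[-80,-144,0],"angular":[0,0,0],"fingers":0},{"dp":[-100,-180,0],"angular":[0,0,0],"fingers":0}]'
python3 -m creep '[{"dp":[-20,-36,0],"angular":[0,0,0],"fingers":0},{"dp":[-40,-72,0],"angular":[0,0,0],"fingers":0},{"dp":[-60,-108,0],"angular":[0,0,0],"fingers":0},{"dp":[-80,-144,0],"angular":[0,0,0],"fingers":0},{"dp":[-100,-180,0],"angular":[0,0,0],"fingers":0}]'
python3 -m creep '[{"dp":[-15,-29,25],"angular":[0,0,0],"fingers":0},{"dp":[-31,-58,50],"angular":[0,0,0],"fingers":0},{"dp":[-31,-58,80],"angular":[0,0,0],"fingers":0},{"dp":[-31,-58,90],"angular":[0,0,0],"fingers":0},{"dp":[-31,-58,90],"angular":[0,0,0],"fingers":0}]'
python3 - <<'E'
from h import *
s=r.sense();print(s['eef_pos'])
a=optics.grab_frame('top')[150:310,240:450];b=optics.grab_frame('side')[180:340,230:440]
cv2.imwrite('pics/p1.png',np.vstack([cv2.resize(x,(394,300)) for x in(a,b)]))
E
```

```text
clock: 0.93
eef_pos: [355.4, 253.4, 231.2]
tcp_rot: [-3.142, 0.0, 3.112]
contact_force: [0.0, -0.2, -0.5]
opening: -0.002
clock: 1.35
eef_pos: [450.1, 70.3, 231.3]
tcp_rot: [3.142, 0.0, 3.112]
contact_force: [0.0, 1.7, -0.5]
opening: -0.004
clock: 1.77
eef_pos: [476.6, 13.3, 138.8]
tcp_rot: [-3.141, -0.006, 3.111]
contact_force: [-0.8, 0.4, -0.1]
opening: 0.001
[476.62528379  13.30339223 138.81936542]
```

View pics/p1.png

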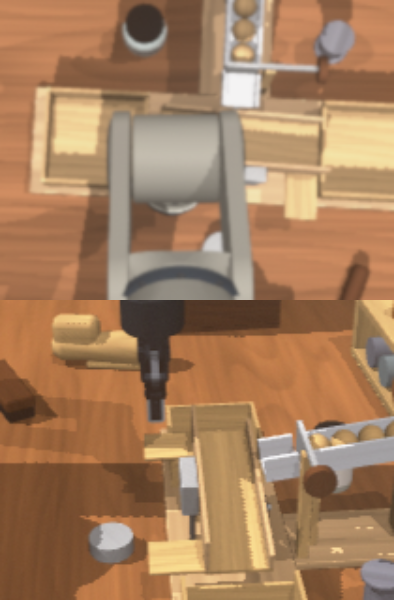

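The fingertip in the side view, at about (155, 415), hangs over the left tab and clear of the wall. Pressing now.

```bash
python3 -m creep '[{"dp":[0,0,20],"angular":[0,0,0],"fingers":0},{"dp":[0,0,32],"angular":[0,0,0],"fingers":0},{"dp":[0,0,41],"angular":[0,0,0],"fingers":0},{"dp":[0,0,50],"angular":[0,0,0],"fingers":0},{"dp":[0,0,58],"angular":[0,0,0],"fingers":0}]'
python3 -m creep '[{"dp":[0,0,4],"angular":[0,0,0],"fingers":0},{"dp":[0,0,6],"angular":[0,0,0],"fingers":0},{"dp":[0,0,6],"angular":[0,0,0],"fingers":0}]'
python3 -m creep '[{"dp":[0,0,-15],"angular":[0,0,0],"fingers":0},{"dp":[0,0,-50],"angular":[0,0,0],"fingers":0},{"dp":[0,0,-90],"angular":[0,0,0],"fingers":0},{"dp":[0,0,-130],"angular":[0,0,0],"fingers":0},{"dp":[0,0,-160],"angular":[0,0,0],"fingers":0}]'
python3 - <<'E'
from h import *
a=optics.grab_frame('top')[150:310,240:450];b=optics.grab_frame('side')[180:340,230:440]
cv2.imwrite('pics/p2.png',np.vstack([cv2.resize(x,(394,300)) for x in(a,b)]))
E
```

```text
clock: 2.28
eef_pos: [479.7, 14.1, 83.7]
tcp_rot: [3.141, 0.002, 3.113]
contact_force: [0.3, 0.8, 0.4]
opening: -0.004
clock: 2.53
eef_pos: [479.0, 13.5, 77.1]
tcp_rot: [-3.142, -0.0, 3.112]
contact_force: [-0.2, -0.8, 0.1]
opening: -0.003
clock: 2.95
eef_pos: [479.7, 13.5, 241.0]
tcp_rot: [3.141, 0.003, 3.112]
contact_force: [0.6, 0.7, 0.2]
opening: 0.002
```

View pics/p2.png

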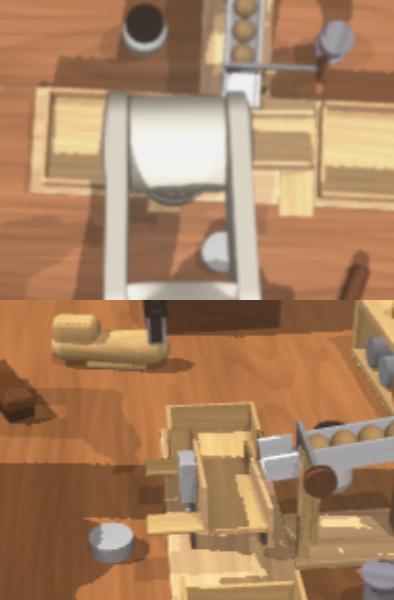

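Seesaw rocked over: the right tab is now up and the left tab down, with the balls still held. Next, to the outer side of the knob.

```bash
python3 -m creep '[{"dp":[-10,-32,0],"angular":[0,0,0],"fingers":0},{"dp":[-28,-68,0],"angular":[0,0,0],"fingers":0},{"dp":[-48,-102,0],"angular":[0,0,0],"fingers":0},{"dp":[-68,-136,0],"angular":[0,0,0],"fingers":0},{"dp":[-88,-170,0],"angular":[0,0,0],"fingers":0}]'
python3 -m creep '[{"dp":[-20,-33,0],"angular":[0,0,0],"fingers":0},{"dp":[-45,-63,0],"angular":[0,0,0],"fingers":0},{"dp":[-79,-78,0],"angular":[0,0,0],"fingers":0},{"dp":[-79,-78,40],"angular":[0,0,0],"fingers":0},{"dp":[-79,-78,70],"angular":[0,0,0],"fingers":0}]'
python3 -m creep '[{"dp":[0,0,14],"angular":[0,0,0],"fingers":0},{"dp":[0,0,14],"angular":[0,0,0],"fingers":0}]'
python3 - <<'E'
from h import *
print(r.sense()['eef_pos'])
a=optics.grab_frame('top')[110:310,300:500];b=optics.grab_frame('side')[180:360,250:470]
cv2.imwrite('pics/p3.png',np.vstack([cv2.resize(x,(400,300)) for x in(a,b)]))
E
```

```text
clock: 3.47
eef_pos: [562.3, -160.8, 237.1]
tcp_rot: [3.141, -0.0, 3.112]
contact_force: [0.8, 1.1, 0.5]
opening: 0.002
clock: 3.88
eef_pos: [640.7, -241.2, 166.5]
tcp_rot: [-3.14, 0.003, 3.11]
contact_force: [-0.4, 1.1, -0.5]
opening: 0.001
clock: 4.05
eef_pos: [635.8, -238.4, 148.9]
tcp_rot: [3.139, -0.007, 3.112]
contact_force: [-1.2, 0.1, 0.4]
opening: 0.002
[ 635.81746346 -238.42573471  148.8783828 ]
```

View pics/p3.png

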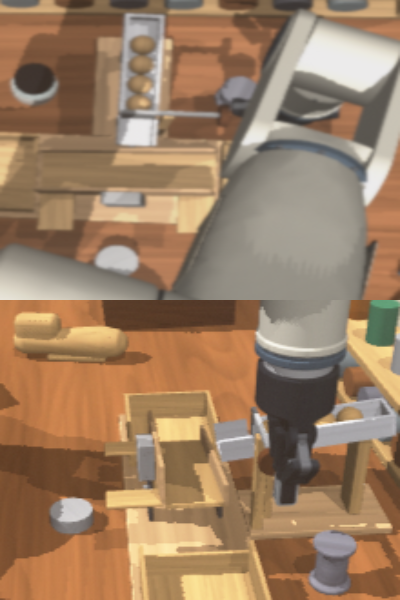

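```bash
python3 -m creep '[{"dp":[0,8,0],"angular":[0,0,0],"fingers":0},{"dp":[0,18,0],"angular":[0,0,0],"fingers":0},{"dp":[0,28,0],"angular":[0,0,0],"fingers":0},{"dp":[0,38,0],"angular":[0,0,0],"fingers":0},{"dp":[0,48,0],"angular":[0,0,0],"fingers":0}]'
python3 -m creep '[{"dp":[0,8,0],"angular":[0,0,0],"fingers":0},{"dp":[0,15,0],"angular":[0,0,0],"fingers":0},{"dp":[0,22,0],"angular":[0,0,0],"fingers":0},{"dp":[0,28,0],"angular":[0,0,0],"fingers":0}]'
python3 - <<'E'
from h import *
print(r.sense()['eef_pos'])
a=optics.grab_frame('top')[110:310,300:500];b=optics.grab_frame('side')[180:360,250:470]
cv2.imwrite('pics/p4.png',np.vstack([cv2.resize(x,(400,300)) for x in(a,b)]))
E
```

```text
clock: 4.57
eef_pos: [640.4, -190.1, 154.3]
tcp_rot: [-3.141, 0.001, 3.112]
contact_force: [0.5, -1.2, 0.8]
opening: -0.003
clock: 4.9
eef_pos: [640.9, -162.6, 153.3]
tcp_rot: [-3.142, 0.0, 3.112]
contact_force: [-0.6, -0.2, 1.1]
opening: -0.003
[ 640.92002527 -162.60870205  153.325892  ]
```

View pics/p4.png

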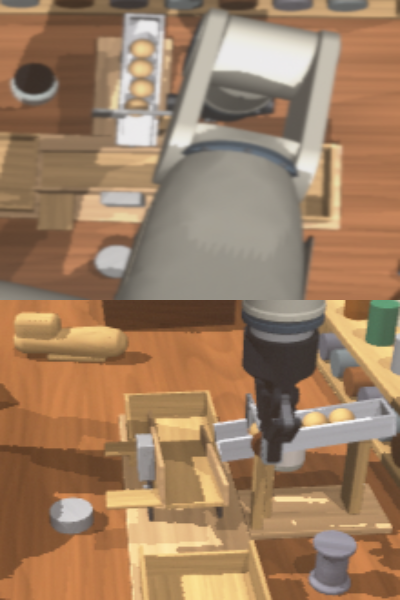

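```bash
python3 -m creep '[{"dp":[0,4,0],"angular":[0,0,0],"fingers":0},{"dp":[0,8,0],"angular":[0,0,0],"fingers":0},{"dp":[0,11,0],"angular":[0,0,0],"fingers":0},{"dp":[0,11,0],"angular":[0,0,0],"fingers":0}]'
```

```text
clock: 5.33
eef_pos: [641.1, -151.9, 153.2]
tcp_rot: [3.141, -0.0, 3.112]
contact_force: [1.0, 0.6, 0.4]
opening: 0.004
```

```bash
python3 -m creep '[{"dp":[0,1,0],"angular":[0,0,0],"fingers":0},{"dp":[0,2,0],"angular":[0,0,0],"fingers":0},{"dp":[0,2,0],"angular":[0,0,0],"fingers":0}]'; python3 - <<'E'
from h import *
a=optics.grab_frame('top')[110:310,300:500];b=optics.grab_frame('side')[180:360,250:470]
cv2.imwrite('pics/p5.png',np.vstack([cv2.resize(x,(400,300)) for x in(a,b)]))
E
```

```text
clock: 5.58
eef_pos: [641.2, -150.4, 153.2]
tcp_rot: [3.142, -0.0, 3.112]
contact_force: [0.3, 1.1, 0.4]
opening: 0.001
```

View pics/p5.png

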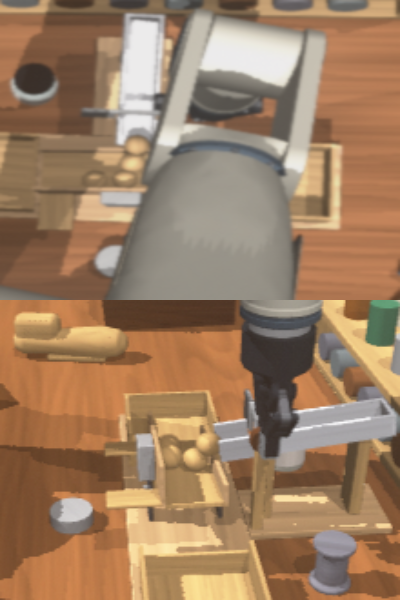

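The balls are running into the seesaw. I'll push on until the hard stop shows up as force.

```bash
python3 -m creep '[{"dp":[0,1,0],"angular":[0,0,0],"fingers":0},{"dp":[0,2,0],"angular":[0,0,0],"fingers":0}]'; python3 -m creep '[{"dp":[0,1,0],"angular":[0,0,0],"fingers":0},{"dp":[0,2,0],"angular":[0,0,0],"fingers":0}]'
```

```text
clock: 5.85
eef_pos: [641.3, -148.6, 153.3]
tcp_rot: [-3.141, 0.0, 3.112]
contact_force: [-0.6, -2.0, 0.6]
opening: 0.002
clock: 6.02
eef_pos: [641.3, -148.3, 153.4]
tcp_rot: [-3.138, 0.0, 3.112]
contact_force: [-1.0, -13.1, -1.5]
opening: -0.001
```

Hard stop reached: 13 N, and the TCP stalled at y = -148. Backing off straight, then up and away.

```bash
python3 -m creep '[{"dp":[0,-10,0],"angular":[0,0,0],"fingers":0},{"dp":[0,-35,0],"angular":[0,0,0],"fingers":0},{"dp":[0,-70,0],"angular":[0,0,0],"fingers":0},{"dp":[0,-90,-25],"angular":[0,0,0],"fingers":0},{"dp":[0,-100,-60],"angular":[0,0,0],"fingers":0}]'
python3 -m creep '[{"dp":[0,-25,-30],"angular":[0,0,0],"fingers":0},{"dp":[0,-55,-50],"angular":[0,0,0],"fingers":0},{"dp":[0,-90,-50],"angular":[0,0,0],"fingers":0},{"dp":[0,-125,-50],"angular":[0,0,0],"fingers":0},{"dp":[0,-140,-50],"angular":[0,0,0],"fingers":0}]'
python3 -m creep '[{"dp":[0,0,0],"angular":[0,0,0],"fingers":0},{"dp":[0,0,0],"angular":[0,0,0],"fingers":0},{"dp":[0,0,0],"angular":[0,0,0],"fingers":0},{"dp":[0,0,0],"angular":[0,0,0],"fingers":0},{"dp":[0,0,0],"angular":[0,0,0],"fingers":0}]'
python3 - <<'E'
from h import *
a=optics.grab_frame('top')[100:300,240:500];b=optics.grab_frame('side')[200:400,250:510]
cv2.imwrite('pics/p6.png',np.vstack([cv2.resize(x,(390,300),interpolation=cv2.INTER_CUBIC) for x in(a,b)]))
E
```

```text
clock: 6.43
eef_pos: [636.0, -248.4, 210.4]
tcp_rot: [3.14, -0.006, 3.11]
contact_force: [1.0, -0.5, 0.2]
opening: -0.002
clock: 6.85
eef_pos: [633.6, -390.5, 263.8]
tcp_rot: [-3.14, 0.001, 3.11]
contact_force: [-0.6, -0.0, 0.1]
opening: -0.004
clock: 7.27
eef_pos: [634.5, -384.9, 263.3]
tcp_rot: [3.141, -0.0, 3.113]
contact_force: [0.3, 0.1, 0.1]
opening: 0.002
```

View pics/p6.png

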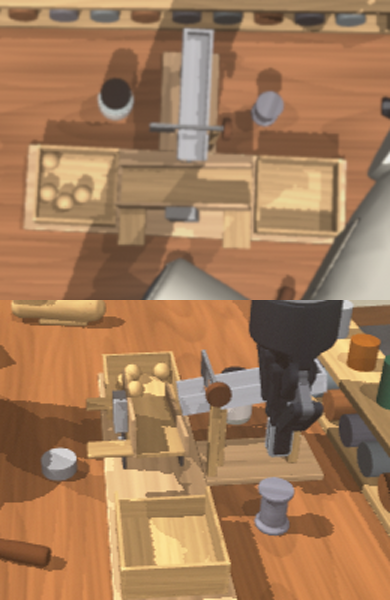

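All four balls look to be in the left tray, top view (50,160), (48,193), (65,200), (82,192). I'll wait a little, then confirm numerically.

```bash
for i in 1 2 3; do python3 -m creep '[{"dp":[0,0,0],"angular":[0,0,0],"fingers":0},{"dp":[0,0,0],"angular":[0,0,0],"fingers":0},{"dp":[0,0,0],"angular":[0,0,0],"fingers":0},{"dp":[0,0,0],"angular":[0,0,0],"fingers":0},{"dp":[0,0,0],"angular":[0,0,0],"fingers":0}]' | head -1; done
python3 - <<'E'
from h import *
a=optics.grab_frame('top')[150:280,240:440];b=optics.grab_frame('side')[210:360,280:480]
cv2.imwrite('pics/p7a.png',cv2.resize(a,None,fx=4,fy=4,interpolation=cv2.INTER_CUBIC))
cv2.imwrite('pics/p7b.png',cv2.resize(b,None,fx=4,fy=4,interpolation=cv2.INTER_CUBIC))
E
```

```text
clock: 7.78
clock: 8.2
clock: 8.62
```

View pics/p7a.png

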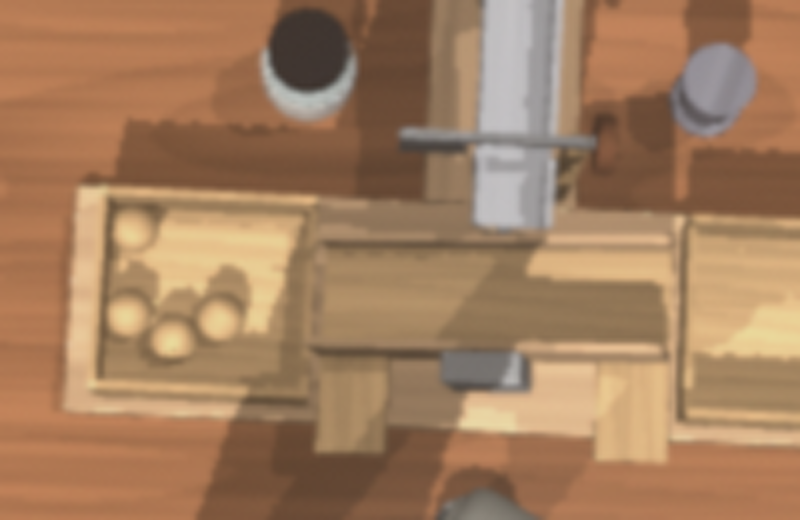

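View pics/p7b.png

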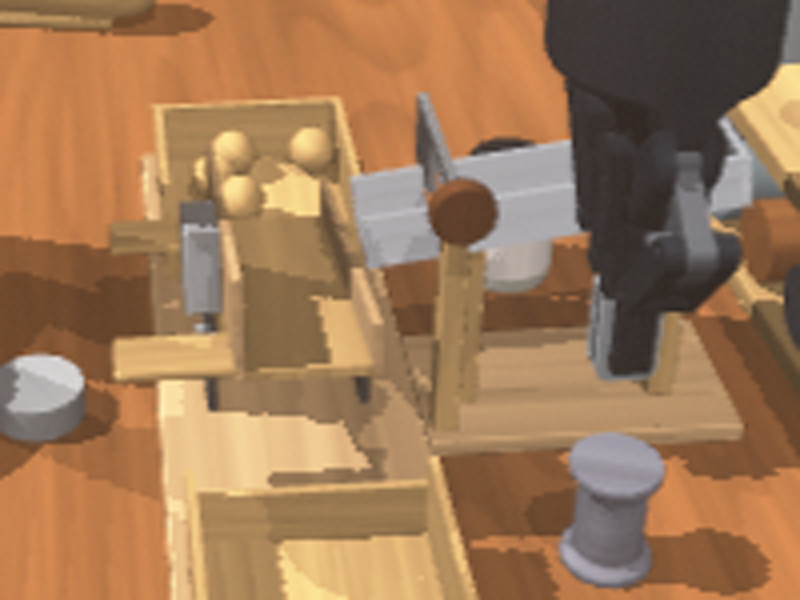

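```bash
python3 - <<'E'
from h import *
np.set_printoptions(precision=1,suppress=True)
f=lambda u,v:(240+u/4,150+v/4); g=lambda u,v:(280+u/4,210+v/4)
y=np.array([.0294,.9996,0]);x=np.array([.9996,-.0294,0]);o=np.array([557.2,-76.2,0])
st=lambda p:np.array([x@(p-o),y@(p-o),p[2]])
for u,v in((135,230),(129,315),(173,339),(220,318)): print('ball',st(onz('top',*f(u,v),33)))
for n,a,b in(("knob",(604,145),(463,212)),("tabR",(632,410),(172,357)),("tabL",(350,405),(150,237))):
    p,e=tri(f(*a),g(*b)); print(n,st(p),e)
E
```

```text
ball [ 43.  237.9  33. ]
ball [-13.  238.7  33. ]
ball [-27.3 209.4  33. ]
ball [-12.3 179.8  33. ]
knob [ 85.5 -51.2 163.5] 1.9831946504541482
tabR [-67.5 -80.1 102.1] 0.021960353638677578
tabL [-70.4  93.3  61.9] 4.633359509894824
```

```bash
python3 -c "
from rig import r
print(r.sense()['clock'],r.sense()['contact_force']); print(r.sign_off())"
```

```text
8.7167 [ 0.20408999 -0.28158053 -0.83087705]
the job is handed in; nothing more can be done
None
```

I pressed the raised left tab down and the seesaw rocked over. I then pushed the bolt knob to its hard stop, where the wrist force rose to 13 N. The arm backed clear and I handed the job in at 8.7 s; no verdict was reported.

My last checks, from the final pictures and in the station frame, agreed with the goal:
- **Balls:** all four lie at rest in the left tray, at x from -27 to 43 mm and y from 180 to 239 mm, taking their centres as 33 mm high.
- **Bolt:** the knob's centre measures y = -51 mm, which fits it being fully in.
- **Seesaw:** the right tab is up at about 102 mm and the left tab is down at about 62 mm. The left tab was partly shaded and its two camera rays missed each other by 4.6 mm, so that height is less certain, but the seesaw is clearly over.
- **Surroundings:** the tin, spool and jar looked unmoved. I did not measure them, and I did not check the hammer, awl, brush and last closely at the end. The arm was clear of everything.

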